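# Close and lock the parts steriliser

## Task

Shut the benchtop parts steriliser: bring its heavy cover over and lower it under control, without letting it drop or slam, then press down on its handle bar until it is fully home against the stop of its stiff plunger and bear on it there with about 20 N (never more than 25 N) for half a second. Then throw the ball-ended locking lever all the way over, away from the robot, let go, and leave everything else where it is.

Things in the scene. Friction and masses are not known exactly. Their poses are not given: they have to be found in the camera images.
- steriliser: Grey steel steriliser, fixed to the table: open chamber 160 deep (x) x 240 wide (y) x 95 mm high with a grey housing behind it. Origin at the centre of the chamber's underside on the table; x points to the hinge side (away from the robot), y to the lever side, z up.
- hinge (a point): Middle of the cover's hinge line, fixed on the steriliser, 100 mm above the table and 75 mm behind the chamber's centre. Axes as the steriliser's; the hinge line runs along y.
- cover (a joint): Angle of the cover (rad): 0 = flat and fully home, grows as it opens up and away from the robot, 1.75 at the open stop. The cover is a 155 (from the hinge) x 240 x 16 mm steel plate, about 1.4 kg (varies by a fifth). The hinge's slight drag holds it only above roughly 1.2 to 1.3; lower than that it falls by itself. Fallen or lowered freely, it comes to rest on top of the plunger at about 0.07 (less if the plunger starts partly in).
- bar (a point): Centre of the black round handle bar of the cover, 16 mm thick, 130 mm long along the hinge direction, held by two stalks 110 mm apart, 40 mm beyond the cover's free edge. It lies 195 mm from the hinge line along the cover and 9 mm to the cover's outer side (above it when shut, so 109 mm above the table when home; behind it when open). At angle a the bar is at x = -0.195 cos a + 0.009 sin a, z = 0.195 sin a + 0.009 cos a from the hinge point. Axes turn with the cover.
- plunger (a joint): Travel (m) of the 18 mm steel interlock plunger in the middle of the chamber's front lip, 140 mm from the hinge line: 0 = up, 10 mm above the cover's home level; 0.010 = in, at its rigid stop. The cover's weight alone does not press it in: it takes 7 to 10 N more at the bar. It stays where left. At the stop the force rises steeply within about a millimetre, the cover then reads 0 to -0.01.
- lock (a joint): Angle of the locking lever on the steriliser's +y side (rad): 0 = leaning 0.5 rad towards the robot (unlocked), 1.0 = leaning 0.5 rad away from it (locked, stop). Takes about 3 to 4 N at the ball and stays where it is left.
- ball (a point): Centre of the black ball, 28 mm across, at the end of the locking lever, 90 mm from its pivot; the pivot lies 20 mm in front of (x = -20), 140 mm beside (y = +140) and 75 mm above the steriliser's origin, its axis along y. The rod is 10 mm thick.
- die_a: Bystander: steel ring 56 mm across, 22 mm high, lying in the chamber; origin at its underside, middle.
- die_b: Bystander: steel ring 44 mm across, 30 mm high, lying in the chamber; origin at its underside, middle.
- brush: Bystander: white scrubbing brush, 160 x 55 x 61 mm high, on the table beside the steriliser on the side away from the lever; origin at its underside, middle.
- driver: Bystander: screwdriver with orange handle, 200 mm long, lying on the table; origin at its underside, middle.
- spanner: Bystander: steel spanner 180 mm long, flat on the table; origin at its underside, middle.
- scraper: Bystander: flat yellow scraper card 115 x 85 x 4 mm, on the table; origin at its underside, middle.
- jar: Bystander: jar 64 mm across, 85 mm high, on the table; origin at its underside, middle.

How it is judged:
On the way, in this order (a step that is already met when the one before it is completed fails the run):
1. the cover is brought over and rests on the plunger, nearly shut and still (value of joint cover below 0.1 rad and velocity of joint cover above -0.25 rad/s), for 0.1 s.
2. the cover is pressed fully home and borne on: more than 26 N on the plunger, which is some 11 to 14 N pushed down at the bar (value of joint cover below 0.012 rad and value of joint plunger above 0.0085 m and contact force between cover and plunger above 26 N), for 0.2 s.
3. the locking lever is thrown over (value of joint cover below 0.012 rad and value of joint plunger above 0.0085 m and value of joint lock above 0.9 rad), for 0.2 s.
At the end, for the whole second after the job is handed in: The cover is home (angle under 0.012 rad), the plunger in by more than 8.5 mm, the lever over by more than 0.9 rad, and the cover is at rest (all of step 3 and velocity of joint cover between -0.05 and 0.05 rad/s); the robot touches nothing.
It fails at once if the cover falls or slams: it closes faster than 1.5 rad/s when less than 1.2 rad open (value of joint cover below 1.2 rad and velocity of joint cover below -1.5 rad/s).
It fails at once if the cover is forced: it bears on the plunger with more than 48 N (some 26 to 29 N pushed down at the bar) (contact force between cover and plunger above 48 N).
It fails at once if a bystander is moved by more than 30 mm (distance of any of die_a, die_b, brush, driver, spanner, scraper, jar from where it was at the start of the episode above 0.03 m).
It also fails if it takes over 72 s, if anything falls off the work surface, if the arm or the gripper's body presses on something with over 40 N, if the wrist force passes 120 N, or if a joint passes its speed limit or range.

## Robot

A 6-joint arm with a two-finger parallel gripper is mounted at the origin on the work surface. World frame = base frame: x ahead of the robot, y to its left, z up, the work surface at z = 0. Lengths are in m, angles in rad, forces in N, time in s.
With the tool pointing down it reaches from about 0.3 to 0.875 m from the base axis. Payload 4.2 kg.
Tool frame: the origin (TCP) lies on the centre line of the jaws, within the pads' length; the fingertips stand 17 mm ahead of it and the grasp point (between the pads) lies 2 mm behind it; z points along the fingers, y is the direction in which the jaws open and shut (so a half turn about z gives the same grasp; the last joint's range is limited). The gripper opens to 85 mm and grips with 20 to 120 N. Pads are 22 mm wide; open, the fingers measure 114 mm over their backs; the gripper's body (76 mm by 85 mm) begins 54 mm behind the grasp point. The pads swing forward as they close: fully open they stand 13 mm farther back than shut.
Start: joints at [1.239, 0.32, 1.565, -0, 1.257, -0.02], TCP at [0.176, 0.547, 0.211] pointing down, gripper open.
Joint ranges: [-3.11, 3.11], [-0.84, 2.01], [0.21, 2.61], [-1.34, 4.49], [0.05, 2.63], [-2.56, 2.56]. Speed limits (rad/s): [2.57, 2.57, 3.14, 3.14, 3.14, 3.14].

## Interface

Orientations are given as a rotation vector (axis times angle).
In Python, from cell import manip, cams gives the robot as it stands.
- The arm moves only by the tool move_arm, never from a script. Its argument "moves" is a list of rows, each a list of 7 numbers: the shift along the tool's x, y, z in m, then the turn, a rotation vector about the tool's x, y, z in degrees, then the finger opening in m, from 0 to 0.0854. A call has exactly 8 rows; each row shifts and turns the commanded pose from where the row before left it, along the tool's axes as they then stand; what a row does not reach is not made up. A row lasts 1/8 s, in which the tool goes at most 62.5 mm and 10.7 degrees, less where a joint would pass 70% of its speed; a pose out of reach is approached as far as the arm can. A call with a gripper value outside its range is refused whole. The fingers move at their own pace and stop on an object; "newtons" is the grip in N (left out, the last holds). Time passes only in rows, so rows that do not move let the fingers close, or fill a call up. It gives the time, the measured TCP pose, the force and the opening at its end, in the units of the state.
- manip.read_state(): the state, without advancing time (a new reading comes with each control period).
- cams.get_image(name): name is "scene" or "side" or "wrist"; returns the picture (384x512x3 uint8, red, green, blue); there is no depth.
- cams.calibration(name): a dict with "fx", "fy", "cx", "cy" (pixels), "k1" (the pictures are not rectified: a ray, as slopes to the right and down, at radius r is drawn at 1 + k1 r^2 times it, then the intrinsics apply), "rvec" (rotation vector, rad) and "tvec" (3), from world to camera coordinates, as OpenCV has them. Camera axes: x right, y down, z forward; pixel columns grow to the right and rows downward; lengths in m; the calibration is good to about 2 mm. A picture is of the moment at which its call begins: read the wrist's pose just before it. calibration takes no time and is no camera call; for the wrist camera it gives the pose at the moment of the call.
- manip.sign_off(): hands the job in, once; it reports no verdict.
The state is a dict: "clock": time; "joint_positions": joint angles; "joint_velocities": joint speeds; "effort": joint torques, N m; "eef_pos": TCP position; "orientation": TCP orientation; "contact_force": force on the tool from outside, world axes, zero at the start; "wrist_torque": the same for the moment, N m; "gripper_width": finger opening in m.
Only numpy, scipy, OpenCV 4.12 (cv2) and the standard library are available. Lean on these libraries where they do the work, as an engineer would, in place of code of your own. Each camera call takes 0.05 s, during which the arm holds its last target. There are 200 camera calls.

## Working session

There is one attempt and no reset: what is moved stays moved. The work goes in short steps, Python scripts to look and compute and a tool call to move; the robot and the scene stay as the last step left them, time stands still between calls to the robot, and variables do not carry over. Pictures are saved under pics/ and viewed, about 8 in all and at most 12, crops included, and the job is handed in when it is done.

Besides the shell and the picture viewer there is one more tool, called after "Request:" as name(argument=value, ...), one argument or row to a line, values as JSON. move_arm: Moves the arm, as the interface text tells. Its arguments: {"type":"object","properties":{"moves":{"type":"array"},"newtons":{"type":"number"}},"required":["moves"]}

```bash
ls; mkdir -p pics
python3 - <<'E'
from cell import manip,cams
import cv2
for n in("scene","side"):
    im=cams.get_image(n);cv2.imwrite(f"pics/{n}0.png",im[:,:,::-1].copy())
    print(n,cams.calibration(n))
s=manip.read_state();print({k:s[k] for k in("clock","eef_pos","orientation","contact_force","gripper_width")})
E
```

```text
pics
scene {'fx': 360.7777520961717, 'fy': 360.7777520961717, 'cx': 260.50459088392415, 'cy': 188.5486602269851, 'k1': 0.03322842704652492, 'rvec': array([ 2.35637506,  0.65759306, -0.25920657]), 'tvec': array([-0.38747719, -0.14084154,  1.59710892])}
side {'fx': 378.450562035687, 'fy': 378.450562035687, 'cx': 259.3237444660521, 'cy': 193.46801715925355, 'k1': 0.03555720566660506, 'rvec': array([ 0.33538404, -2.66123002,  1.36527974]), 'tvec': array([0.45961986, 0.19468208, 1.24317264])}
{'clock': 0.1, 'eef_pos': array([0.17624409, 0.54682651, 0.20994898]), 'orientation': array([-4.87783290e-01, -3.10320945e+00,  2.53307847e-03]), 'contact_force': array([ 0.51923876,  0.13965442, -0.13536442]), 'gripper_width': 0.08536668171155343}
```

View pics/scene0.png

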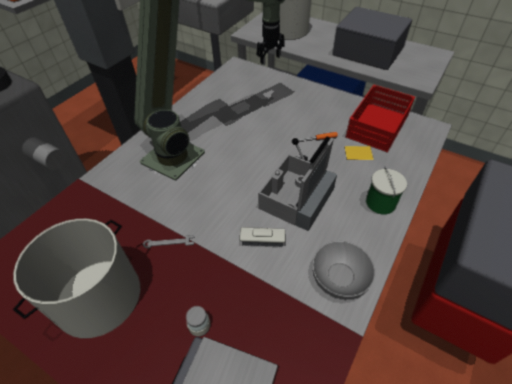

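View pics/side0.png

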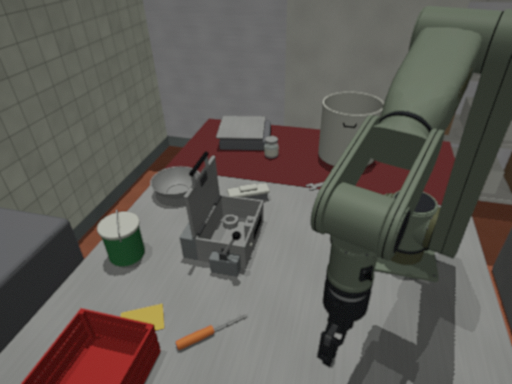

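The scene picture shows the steriliser at about (300,185) with its cover open, the ball near (296,142), the brush at (262,236) and the screwdriver at (320,136). In the side picture the cover is at (203,195), the bar at (200,163) and the ball at (236,236). Next I enlarge both for the fit.

Run:
```python
import cv2,numpy as np
a=cv2.imread("pics/scene0.png")[125:235,250:350];b=cv2.imread("pics/side0.png")[145:285,175:275]
f=lambda i,s:cv2.resize(i,None,fx=s,fy=s,interpolation=cv2.INTER_CUBIC)
A,B=f(a,4),f(b,4)
o=np.zeros((560,800,3),np.uint8);o[:440,:400]=A;o[:,400:]=B
for k in range(0,400,40):
    for x0 in(0,400): cv2.line(o,(x0+k,0),(x0+k,6),(0,255,255),1)
o=cv2.convertScaleAbs(o,alpha=1.5)
cv2.imwrite("pics/crop.png",o)
```

```text
(no output)
```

View pics/crop.png

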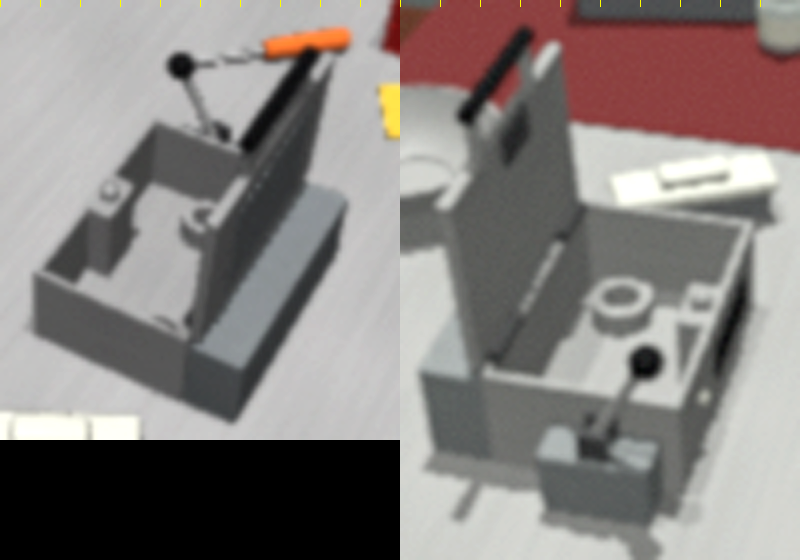

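```bash
cat > geo.py <<'E'
import numpy as np,cv2
from scipy.spatial.transform import Rotation as R
def proj(c,P):
    p=R.from_rotvec(c["rvec"]).apply(np.atleast_2d(P))+c["tvec"]
    s=p[:,:2]/p[:,2:];s=s*(1+c["k1"]*(s**2).sum(1,keepdims=True))
    return s*[c["fx"],c["fy"]]+[c["cx"],c["cy"]]
def bar(a,y=0): return [.075-.195*np.cos(a)+.009*np.sin(a),y,.1+.195*np.sin(a)+.009*np.cos(a)]
def ball(q): return [-.02+.09*np.sin(q-.5),.14,.075+.09*np.cos(q-.5)]
def toworld(v,P): return R.from_euler("z",v[2]).apply(np.atleast_2d(P))+[v[0],v[1],0]
E
cat > fit.py <<'E'
from geo import *
from cell import cams
from scipy.optimize import least_squares
C={n:cams.calibration(n) for n in("scene","side")}
def model(v):
    a,q=v[3:5]
    S=[[-.08,.12,.095],[-.08,-.12,.095],[-.08,-.12,0],ball(q),bar(a,.065),bar(a,-.065)]
    T=[[-.08,.12,.095],[-.08,-.12,.095],[-.08,.12,0],ball(q),bar(a,.065),bar(a,-.065)]
    return proj(C["scene"],toworld(v,S)),proj(C["side"],toworld(v,T))
mS=np.array([[289.25,156],[259,193],[259,208],[295.25,141.5],[328.2,138.7],[312,161.7]])
mT=np.array([[245.75,246.25],[263,201.25],[245.75,271],[236.5,235.5],[191.25,173.75],[206.75,154.25]])
f=lambda v:np.r_[tuple((m-o).ravel() for m,o in zip(model(v),(mS,mT)))]
best=min((least_squares(f,[.5,.2,y,1.7,0.],loss="soft_l1") for y in(-.6,-.2,.2,.6)),key=lambda r:r.cost)
v=best.x;print("x y yaw cover lock",v.round(4),"cost",best.cost);print(f(v).reshape(-1,2).round(1))
print("bar",toworld(v,bar(v[3])),"ball",toworld(v,ball(v[4])),"hinge",toworld(v,[.075,0,.1]))
np.save("v.npy",v)
E
python3 fit.py
```

```text
x y yaw cover lock [ 0.5534  0.0702  0.0168  1.6013 -0.0125] cost 8.705164889786639
[[-1.1 -2.5]
 [-1.1 -0.4]
 [-0.7  0.4]
 [-0.5 -0.5]
 [-0.3 -1. ]
 [-0.6 -0.5]
 [-1.6  0.2]
 [-0.4 -1.1]
 [-0.5 -2.5]
 [-0.3  0. ]
 [-0.8  0.7]
 [-0.7 -1.4]]
bar [[0.64330589 0.07169535 0.29463525]] ball [[0.48690974 0.2090906  0.15343723]] hinge [[0.62837078 0.07144473 0.1       ]]
```

```bash
cat > rel.py <<'E'
import sys
from geo import *
from cell import manip
# usage: rel.py x y z tiltdeg ; tilt tips fingers towards +x of steriliser
def target_R(v,tilt):
    th=np.radians(tilt);z=[np.sin(th),0,-np.cos(th)];y=[np.cos(th),0,np.sin(th)];x=np.cross(y,z)
    return R.from_euler("z",v[2])*R.from_matrix(np.c_[x,y,z])
def rel(p,tilt):
    v=np.load("v.npy");s=manip.read_state();R0=R.from_rotvec(s["orientation"]);T=target_R(v,tilt)
    print("t",round(s["clock"],2),"pos",s["eef_pos"].round(4),"F",s["contact_force"].round(1),"w",round(s["gripper_width"],4),"j",s["joint_positions"].round(2))
    d=np.array(p)-s["eef_pos"]
    print("turn deg (tool)",np.degrees((R0.inv()*T).as_rotvec()).round(2),"shift now-axes mm",(1e3*R0.inv().apply(d)).round(1),"shift target-axes mm",(1e3*T.inv().apply(d)).round(1))
if __name__=="__main__": a=[float(t) for t in sys.argv[1:]];rel(a[:3],a[3])
E
python3 rel.py .643 .072 .385 0
```

```text
t 0.1 pos [0.1762 0.5468 0.2099] F [ 0.5  0.1 -0.1] w 0.0854 j [ 1.24  0.32  1.57 -0.    1.26 -0.02]
turn deg (tool) [-8.000e-02  6.000e-02  7.117e+01] shift now-axes mm [-589.9 -309.  -174.6] shift target-axes mm [-482.6  458.7 -175.1]
```

Request:
move_arm(
  moves=[
    [0,0,-0.058,0,0,10.2,0.0854],
    [0,0,-0.058,0,0,10.2,0.0854],
    [0,0,-0.058,0,0,10.2,0.0854],
    [0,0,0,0,0,10.2,0.0854],
    [0,0,0,0,0,10.2,0.0854],
    [0,0,0,0,0,10.2,0.0854],
    [0,0,0,0,0,10,0.0854],
    [-0.04,0.038,0,0,0,0,0.0854],
  ],
  newtons=30,
)

```text
clock: 1.1
eef_pos: [0.214, 0.5091, 0.3831]
orientation: [-2.199, -2.243, 0.003]
contact_force: [1.5, -0.3, -0.1]
gripper_width: 0.0854
```

```bash
python3 rel.py .643 .072 .385 0
```

```text
t 1.1 pos [0.214  0.5091 0.3831] F [ 1.5 -0.3 -0.1] w 0.0854 j [1.15 0.23 1.27 0.   1.65 1.13]
turn deg (tool) [-0.08  0.08  0.18] shift now-axes mm [-445.5  420.3   -1.9] shift target-axes mm [-444.2  421.6   -1.9]
```

Request:
move_arm(
  moves=[
    [-0.0445,0.042,0,0,0,0,0.0854],
    [-0.0445,0.042,0,0,0,0,0.0854],
    [-0.0445,0.042,0,0,0,0,0.0854],
    [-0.0445,0.042,0,0,0,0,0.0854],
    [-0.0445,0.042,0,0,0,0,0.0854],
    [-0.0445,0.042,0,0,0,0,0.0854],
    [-0.0445,0.042,0,0,0,0,0.0854],
    [-0.0445,0.042,0,0,0,0,0.0854],
  ],
)

```text
clock: 2.1
eef_pos: [0.5578, 0.1558, 0.3843]
orientation: [-2.203, -2.239, 0.0]
contact_force: [-0.1, 0.9, 1.2]
gripper_width: 0.0857
```

```bash
python3 rel.py .643 .072 .385 0
```

```text
t 2.1 pos [0.5578 0.1558 0.3843] F [-0.1  0.9  1.2] w 0.0857 j [0.25 0.28 1.2  0.   1.66 0.24]
turn deg (tool) [-0.03 -0.02 -0.03] shift now-axes mm [-85.2  83.8  -0.7] shift target-axes mm [-85.2  83.7  -0.7]
```

Request:
move_arm(
  moves=[
    [-0.04,0.04,0,0,0,0,0.0854],
    [-0.03,0.03,0,0,0,0,0.0854],
    [-0.015,0.014,0,0,0,0,0.0854],
    [0,0,0,0,0,0,0.0854],
    [0,0,0,0,0,0,0.0854],
    [0,0,0,0,0,0,0.0854],
    [0,0,0,0,0,0,0.0854],
    [0,0,0,0,0,0,0.0854],
  ],
)

```text
clock: 3.1
eef_pos: [0.6419, 0.0743, 0.385]
orientation: [2.202, 2.24, 0.001]
contact_force: [-0.9, 0.4, 0.5]
gripper_width: 0.0856
```

```bash
python3 - <<'E'
from geo import *
from cell import manip,cams
c=cams.calibration("wrist");im=cams.get_image("wrist")[:,:,::-1].copy()
v=np.load("v.npy")
for p in proj(c,toworld(v,[bar(v[3],-.065),bar(v[3],0),bar(v[3],.065)])): cv2.drawMarker(im,tuple(int(round(t)) for t in p),(0,0,255),0,12,1);print(p.round(1))
for p in proj(c,toworld(v,[ball(v[4]),[-.08,.12,.095],[-.08,-.12,.095]])): cv2.drawMarker(im,tuple(int(round(t)) for t in p),(255,0,255),0,12,1);print(p.round(1))
cv2.imwrite("pics/w1.png",im)
import pickle;pickle.dump(c,open("w1.pkl","wb"))
E
python3 rel.py .643 .072 .385 0
```

```text
[255.1 256.6]
[255.2 191.8]
[255.3 116.7]
[128.9  47.6]
[135.8  69.2]
[152.1 224.2]
t 3.15 pos [0.6419 0.0741 0.3849] F [ 0.4  0.5 -0.2] w 0.0854 j [0.1  0.4  1.02 0.   1.72 0.08]
turn deg (tool) [ 0.02 -0.01  0.  ] shift now-axes mm [-2.1  1.  -0.1] shift target-axes mm [-2.1  1.  -0.1]
```

View pics/w1.png

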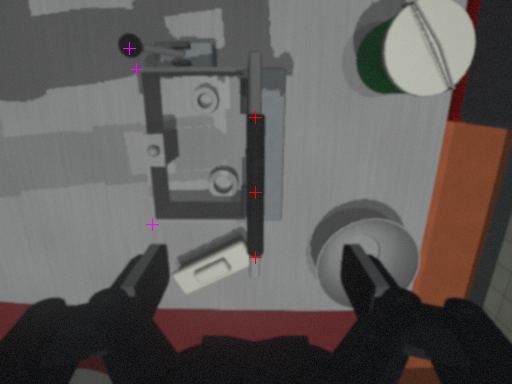

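The red markers, which are the predicted bar, lie on the black bar at (255,117) to (255,257). The ball prediction (129,48) also lies on the ball, so the fit holds. Next I descend and grip.

Request:
move_arm(
  moves=[
    [-0.002,0.001,0.03,0,0,0,0.0854],
    [0,0,0.03,0,0,0,0.0854],
    [0,0,0.022,0,0,0,0.0854],
    [0,0,0.01,0,0,0,0.0854],
    [0,0,0,0,0,0,0.0],
    [0,0,0,0,0,0,0.0],
    [0,0,0,0,0,0,0.0],
    [0,0,0,0,0,0,0.0],
  ],
  newtons=30,
)

```text
clock: 4.15
eef_pos: [0.6434, 0.0719, 0.2933]
orientation: [2.203, 2.239, 0.001]
contact_force: [1.1, -0.3, -0.5]
gripper_width: 0.0125
```

```bash
cat > arc.py <<'E'
import sys
from rel import *
# plan: bar gripped; rel position of TCP to bar kept; print rows from current angle to end angle with tilt law
v=np.load("v.npy");a0,a1,n,t0,t1=[float(t) for t in sys.argv[1:6]];n=int(n)
s=manip.read_state();p=s["eef_pos"];T=R.from_rotvec(s["orientation"])
A=np.linspace(a0,a1,n+1);TI=np.linspace(t0,t1,n+1)
off=target_R(v,t0).inv().apply(p-toworld(v,bar(a0))[0])
P=lambda a,t:toworld(v,bar(a))[0]+target_R(v,t).apply(off)
print("off",off.round(4))
for i in range(n):
    d=target_R(v,TI[i]).inv().apply(P(A[i+1],TI[i+1])-P(A[i],TI[i]))
    w=np.degrees((target_R(v,TI[i]).inv()*target_R(v,TI[i+1])).as_rotvec())
    print(d.round(4).tolist(),w.round(2).tolist())
print("end",P(a1,t1).round(4),"F",s["contact_force"].round(1))
E
python3 rel.py .643 .072 .2926 0; python3 arc.py 1.6 1.2 8 0 12
```

```text
t 4.15 pos [0.6434 0.0719 0.2933] F [ 1.1 -0.3 -0.5] w 0.0125 j [0.09 0.4  1.23 0.   1.5  0.08]
turn deg (tool) [ 0.06 -0.01 -0.03] shift now-axes mm [ 0.1 -0.4  0.7] shift target-axes mm [ 0.1 -0.4  0.7]
off [0.0002 0.0004 0.0013]
[0.0, -0.0097, -0.0005] [-1.5, 0.0, 0.0]
[-0.0, -0.0097, -0.0003] [-1.5, 0.0, 0.0]
[-0.0, -0.0097, -0.0] [-1.5, 0.0, 0.0]
[0.0, -0.0097, 0.0002] [-1.5, 0.0, 0.0]
[0.0, -0.0097, 0.0004] [-1.5, -0.0, -0.0]
[0.0, -0.0097, 0.0007] [-1.5, 0.0, 0.0]
[-0.0, -0.0097, 0.0009] [-1.5, 0.0, -0.0]
[-0.0, -0.0097, 0.0011] [-1.5, -0.0, -0.0]
end [0.5667 0.0706 0.2838] F [ 1.1 -0.3 -0.5]
```

Request:
move_arm(
  moves=[
    [0,0,0,0,0,0,0.0],
    [0,0,0,0,0,0,0.0],
    [0,0,0,0,0,0,0.0],
    [0,0,0,0,0,0,0.0],
    [0,0,0,0,0,0,0.0],
    [0,0,0,0,0,0,0.0],
    [0,0,0,0,0,0,0.0],
    [0,0,0,0,0,0,0.0],
  ],
)

```text
clock: 5.15
eef_pos: [0.6432, 0.0718, 0.2927]
orientation: [-2.203, -2.239, -0.0]
contact_force: [0.1, 0.4, 0.2]
gripper_width: 0.0003
```

Run:
```python
from cell import cams
import cv2,numpy as np
a=cams.get_image("side")[120:280,150:290,::-1];b=cams.get_image("wrist")[:,:,::-1]
o=np.zeros((480,800,3),np.uint8);o[:480,:420]=cv2.resize(a,(420,480),interpolation=2);o[:285,420:]=cv2.resize(b,(380,285))
cv2.imwrite("pics/g1.png",cv2.convertScaleAbs(o,alpha=1.5))
```

```text
(no output)
```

View pics/g1.png

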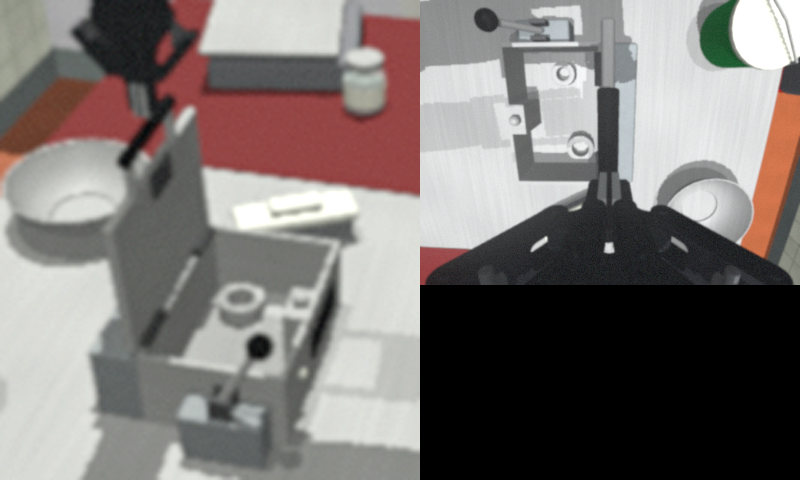

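Run:
```python
from geo import *
from cell import manip,cams
s=manip.read_state();p=s["eef_pos"];v=np.load("v.npy")
for n in("side","scene"):
    c=cams.calibration(n)
    print(n,"tcp,tip(+17),bar-,bar0,bar+",proj(c,[p,p-[0,0,.017]]).round(1).tolist(),proj(c,toworld(v,[bar(v[3],-.065),bar(v[3]),bar(v[3],.065)])).round(1).tolist())
im=cams.get_image("scene")[:,:,::-1]
c=cv2.resize(im[110:210,250:350],(600,600),interpolation=2)
cv2.imwrite("pics/g2.png",cv2.convertScaleAbs(c,alpha=1.6))
```

```text
side tcp,tip(+17),bar-,bar0,bar+ [[198.7, 163.8], [199.3, 168.5]] [[206.1, 152.9], [198.6, 163.2], [190.4, 174.5]]
scene tcp,tip(+17),bar-,bar0,bar+ [[319.8, 149.5], [319.2, 153.2]] [[311.4, 161.2], [319.9, 149.1], [327.9, 137.7]]
```

View pics/g2.png

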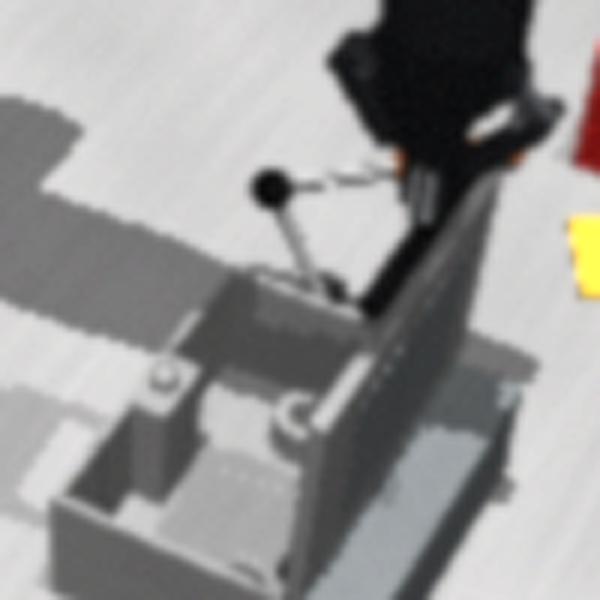

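Run:
```python
from geo import *
from cell import manip,cams
s=manip.read_state();p=s["eef_pos"];v=np.load("v.npy");c=cams.calibration("wrist");print(c)
im=cams.get_image("wrist")[:,:,::-1]
q=proj(c,np.r_[[p,p-[0,0,.017]],toworld(v,[bar(v[3],-.065),bar(v[3]),bar(v[3],.065)])]);print(q.round(1))
cv2.imwrite("pics/raw3.png",im)
o=cv2.convertScaleAbs(cv2.resize(im[90:350,150:400],None,fx=3,fy=2.3,interpolation=2),alpha=2.2)
for i,k in enumerate(q): cv2.drawMarker(o,(int((k[0]-150)*3),int((k[1]-90)*2.3)),[(0,255,0),(255,255,0)][i] if i<2 else (0,0,255),0,14,1)
cv2.imwrite("pics/g3.png",o)
```

```text
{'fx': 298.22888031009415, 'fy': 298.22888031009415, 'cx': 254.549619571744, 'cy': 190.30861131997062, 'k1': -0.0485467689070409, 'rvec': array([-2.83738494, -0.02285736, -0.00514234]), 'tvec': array([-0.64532318, -0.00301736,  0.47456742])}
[[253.4 233.7]
 [253.5 222.3]
 [253.7 324.3]
 [253.5 235.4]
 [253.3 122.9]]
```

View pics/g3.png

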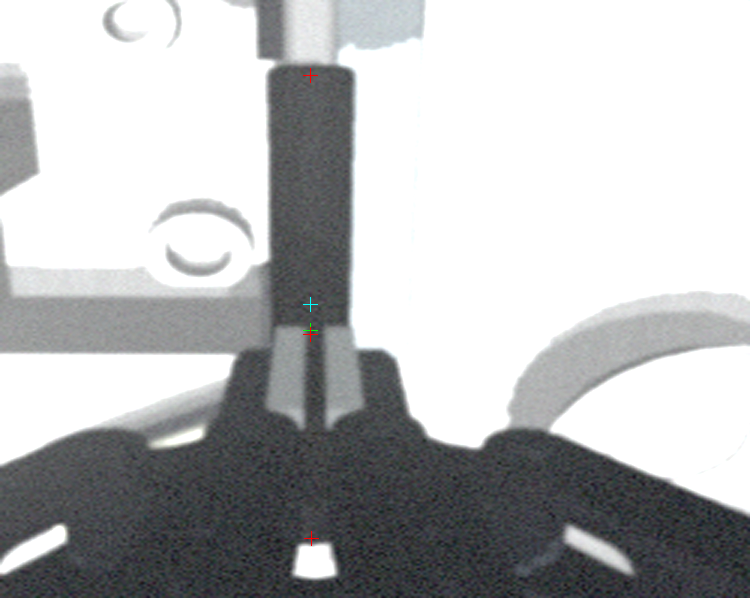

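The wrist view shows the closed fingertips over the bar rather than around it, since the pads end at about (310,325) of the crop. All three views put the tips some 25–30 mm higher than assumed. I open the fingers, go lower and try the grip again.

Request:
move_arm(
  moves=[
    [0,0,0,0,0,0,0.05],
    [0,0,0,0,0,0,0.05],
    [0,0,0,0,0,0,0.05],
    [0,0,0,0,0,0,0.05],
    [0,0,0.005,0,0,0,0.05],
    [0,0,0.005,0,0,0,0.05],
    [0,0,0.005,0,0,0,0.05],
    [0,0,0,0,0,0,0.05],
  ],
)

```text
clock: 6.35
eef_pos: [0.6429, 0.0718, 0.277]
orientation: [-2.203, -2.239, 0.001]
contact_force: [-0.9, -0.4, 0.3]
gripper_width: 0.05
```

Request:
move_arm(
  moves=[
    [0,0,0,0,0,0,0.0],
    [0,0,0,0,0,0,0.0],
    [0,0,0,0,0,0,0.0],
    [0,0,0,0,0,0,0.0],
    [0,0,0,0,0,0,0.0],
    [0,0,0,0,0,0,0.0],
    [0,0,0,0,0,0,0.0],
    [0,0,0,0,0,0,0.0],
  ],
)

```text
clock: 7.35
eef_pos: [0.6433, 0.0718, 0.2779]
orientation: [2.203, 2.239, 0.001]
contact_force: [0.4, -0.8, 0.9]
gripper_width: 0.011
```

Run:
```python
from geo import *
from cell import manip,cams
im={n:cams.get_image(n)[:,:,::-1] for n in("side","scene","wrist")}
f=lambda i,w,h:cv2.resize(i,(w,h),interpolation=2)
o=np.zeros((600,800,3),np.uint8)
o[:360,:360]=f(im["side"][130:190,170:230],360,360);o[:360,370:730]=f(im["scene"][110:170,285:345],360,360);o[360:,:360]=f(im["wrist"][180:340,135:375],360,240)
cv2.imwrite("pics/g4.png",cv2.convertScaleAbs(o,alpha=2.2))
```

```text
(no output)
```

View pics/g4.png

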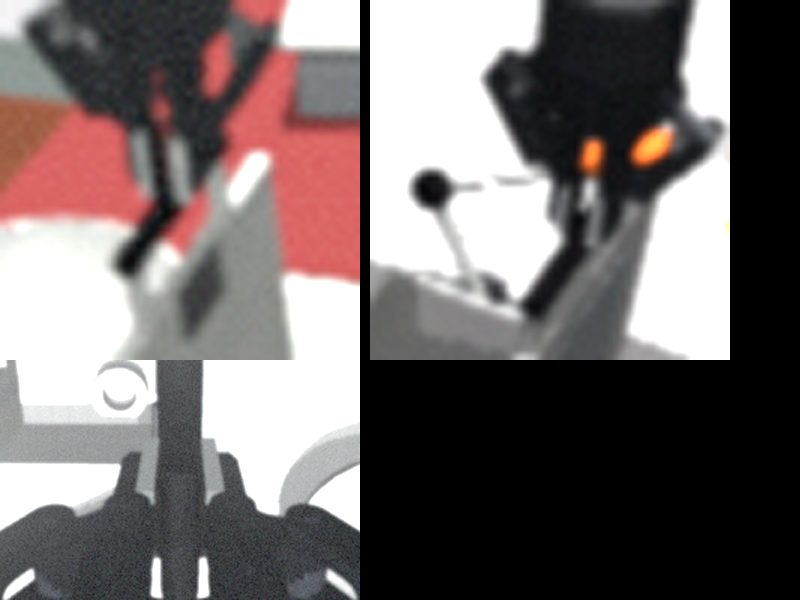

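The fingers now pinch the top of the bar at an opening of 11 mm, all views agreeing. So the real tips sit about 22 mm behind the reported TCP. I re-grip 17 mm deeper and keep using that offset.

Request:
move_arm(
  moves=[
    [0,0,0,0,0,0,0.05],
    [0,0,0,0,0,0,0.05],
    [0,0,0,0,0,0,0.05],
    [0,0,0,0,0,0,0.05],
    [0,0,0.006,0,0,0,0.05],
    [0,0,0.006,0,0,0,0.05],
    [0,0,0.005,0,0,0,0.05],
    [0,0,0,0,0,0,0.03],
  ],
)

```text
clock: 8.5
eef_pos: [0.6429, 0.0718, 0.2599]
orientation: [-2.203, -2.239, 0.002]
contact_force: [-0.3, -0.3, -0.5]
gripper_width: 0.0327
```

Request:
move_arm(
  moves=[
    [0,0,0,0,0,0,0.0],
    [0,0,0,0,0,0,0.0],
    [0,0,0,0,0,0,0.0],
    [0,0,0,0,0,0,0.0],
    [0,0,0,0,0,0,0.0],
    [0,0,0,0,0,0,0.0],
    [0,0,0,0,0,0,0.0],
    [0,0,0,0,0,0,0.0],
  ],
)

```text
clock: 9.5
eef_pos: [0.6434, 0.0719, 0.2609]
orientation: [2.203, 2.239, 0.001]
contact_force: [1.6, -0.1, 1.1]
gripper_width: 0.0149
```

```bash
python3 rel.py .643 .072 .26 0; python3 arc.py 1.6 1.2 8 0 12
```

```text
t 9.5 pos [0.6434 0.0719 0.2609] F [ 1.6 -0.1  1.1] w 0.0149 j [0.09 0.41 1.3  0.   1.43 0.08]
turn deg (tool) [ 0.04 -0.01 -0.02] shift now-axes mm [ 0.1 -0.4  0.9] shift target-axes mm [ 0.1 -0.4  0.9]
off [0.0002 0.0004 0.0338]
[0.0, -0.0089, -0.0005] [-1.5, 0.0, 0.0]
[0.0, -0.0089, -0.0003] [-1.5, 0.0, 0.0]
[-0.0, -0.0089, -0.0] [-1.5, 0.0, 0.0]
[-0.0, -0.0089, 0.0002] [-1.5, 0.0, 0.0]
[0.0, -0.0089, 0.0004] [-1.5, -0.0, -0.0]
[-0.0, -0.0089, 0.0006] [-1.5, 0.0, 0.0]
[0.0, -0.0088, 0.0009] [-1.5, 0.0, -0.0]
[0.0, -0.0088, 0.0011] [-1.5, -0.0, -0.0]
end [0.5735 0.0707 0.2521] F [ 1.6 -0.1  1.1]
```

```bash
python3 arc.py 1.6 1.2 8 0 0;python3 arc.py 1.2 0.8 8 0 0|grep 0.0,; python3 arc.py .8 .4 8 0 0|grep 0.0,; python3 arc.py .4 .08 8 0 0|grep 0.0,
```

```text
off [0.0002 0.0004 0.0338]
[-0.0, -0.0097, -0.0005] [0.0, 0.0, 0.0]
[0.0, -0.0098, -0.0] [0.0, 0.0, 0.0]
[-0.0, -0.0097, 0.0005] [0.0, 0.0, 0.0]
[-0.0, -0.0097, 0.001] [0.0, 0.0, 0.0]
[0.0, -0.0097, 0.0015] [0.0, 0.0, 0.0]
[-0.0, -0.0096, 0.0019] [0.0, 0.0, 0.0]
[-0.0, -0.0095, 0.0024] [0.0, 0.0, 0.0]
[0.0, -0.0093, 0.0029] [0.0, 0.0, 0.0]
end [0.5665 0.0706 0.2512] F [ 1.6 -0.1  1.1]
[-0.0, -0.0092, 0.0033] [0.0, 0.0, 0.0]
[0.0, -0.009, 0.0038] [0.0, 0.0, 0.0]
[-0.0, -0.0088, 0.0042] [0.0, 0.0, 0.0]
[0.0, -0.0086, 0.0047] [0.0, 0.0, 0.0]
[-0.0, -0.0083, 0.0051] [0.0, 0.0, 0.0]
[-0.0, -0.0081, 0.0055] [0.0, 0.0, 0.0]
[0.0, -0.0078, 0.0059] [0.0, 0.0, 0.0]
[-0.0, -0.0075, 0.0063] [0.0, 0.0, 0.0]
[0.0, -0.0071, 0.0067] [0.0, 0.0, 0.0]
[-0.0, -0.0068, 0.007] [0.0, 0.0, 0.0]
[-0.0, -0.0064, 0.0073] [0.0, 0.0, 0.0]
[-0.0, -0.0061, 0.0076] [0.0, 0.0, 0.0]
[0.0, -0.0057, 0.0079] [0.0, 0.0, 0.0]
[-0.0, -0.0053, 0.0082] [0.0, 0.0, 0.0]
[0.0, -0.0049, 0.0085] [0.0, 0.0, 0.0]
[-0.0, -0.0044, 0.0087] [0.0, 0.0, 0.0]
[-0.0, -0.0032, 0.0071] [0.0, 0.0, 0.0]
[0.0, -0.0029, 0.0072] [0.0, 0.0, 0.0]
[-0.0, -0.0026, 0.0073] [0.0, 0.0, 0.0]
[0.0, -0.0024, 0.0074] [0.0, 0.0, 0.0]
[-0.0, -0.0021, 0.0075] [0.0, 0.0, 0.0]
[0.0, -0.0018, 0.0076] [0.0, 0.0, 0.0]
[0.0, -0.0014, 0.0077] [0.0, 0.0, 0.0]
[-0.0, -0.0011, 0.0077] [0.0, 0.0, 0.0]
```

Request:
move_arm(
  moves=[
    [0,-0.0097,-0.0005,0,0,0,0],
    [0,-0.0098,0,0,0,0,0],
    [0,-0.0097,0.0005,0,0,0,0],
    [0,-0.0097,0.001,0,0,0,0],
    [0,-0.0097,0.0015,0,0,0,0],
    [0,-0.0096,0.0019,0,0,0,0],
    [0,-0.0095,0.0024,0,0,0,0],
    [0,-0.0093,0.0029,0,0,0,0],
  ],
  newtons=40,
)

```text
clock: 10.5
eef_pos: [0.5649, 0.0707, 0.2507]
orientation: [-2.202, -2.239, 0.001]
contact_force: [1.6, -0.4, 4.2]
gripper_width: 0.014
```

Request:
move_arm(
  moves=[
    [0,-0.0091,0.0033,0,0,0,0],
    [0,-0.009,0.0037,0,0,0,0],
    [0,-0.0088,0.0041,0,0,0,0],
    [0,-0.0085,0.0046,0,0,0,0],
    [0,-0.0082,0.005,0,0,0,0],
    [0,-0.008,0.0054,0,0,0,0],
    [0,-0.0077,0.0059,0,0,0,0],
    [0,-0.0075,0.0063,0,0,0,0],
  ],
)

```text
clock: 11.5
eef_pos: [0.4985, 0.0696, 0.2121]
orientation: [-2.203, -2.239, 0.001]
contact_force: [0.2, 2.7, -0.9]
gripper_width: 0.0141
```

Request:
move_arm(
  moves=[
    [0,-0.0071,0.0067,0,0,0,0],
    [0,-0.0068,0.007,0,0,0,0],
    [0,-0.0064,0.0073,0,0,0,0],
    [0,-0.0061,0.0076,0,0,0,0],
    [0,-0.0057,0.0079,0,0,0,0],
    [0,-0.0053,0.0082,0,0,0,0],
    [0,-0.0049,0.0085,0,0,0,0],
    [0,-0.0044,0.0087,0,0,0,0],
  ],
)

```text
clock: 12.5
eef_pos: [0.4522, 0.0687, 0.1501]
orientation: [-2.203, -2.239, 0.001]
contact_force: [-1.0, 2.8, -1.4]
gripper_width: 0.0145
```

Request:
move_arm(
  moves=[
    [0,-0.0032,0.0071,0,0,0,0],
    [0,-0.0029,0.0072,0,0,0,0],
    [0,-0.0026,0.0073,0,0,0,0],
    [0,-0.0024,0.0074,0,0,0,0],
    [0,-0.0021,0.0075,0,0,0,0],
    [0,-0.0018,0.0076,0,0,0,0],
    [0,-0.0014,0.0077,0,0,0,0],
    [0,-0.0011,0.0077,0,0,0,0],
  ],
)

```text
clock: 13.5
eef_pos: [0.4342, 0.0684, 0.0904]
orientation: [-2.202, -2.238, 0.003]
contact_force: [-5.9, 2.4, -0.8]
gripper_width: 0.0146
```

Run:
```python
from geo import *
from cell import manip,cams
v=np.load("v.npy")
im={n:cams.get_image(n)[:,:,::-1] for n in("side","scene","wrist")}
f=lambda i,w,h:cv2.resize(i,(w,h),interpolation=2)
o=np.zeros((600,800,3),np.uint8)
o[:400,:400]=f(im["side"][180:280,180:280],400,400);o[:400,400:]=f(im["scene"][110:210,235:335],400,400);o[400:,:300]=f(im["wrist"],300,200)
cv2.imwrite("pics/g5.png",cv2.convertScaleAbs(o,alpha=1.8))
s=manip.read_state();print(s["eef_pos"],s["contact_force"],s["gripper_width"])
```

```text
[0.43400682 0.06838606 0.09015413] [-4.43236904  2.84706355 -7.36347729] 0.014297678223126005
```

View pics/g5.png

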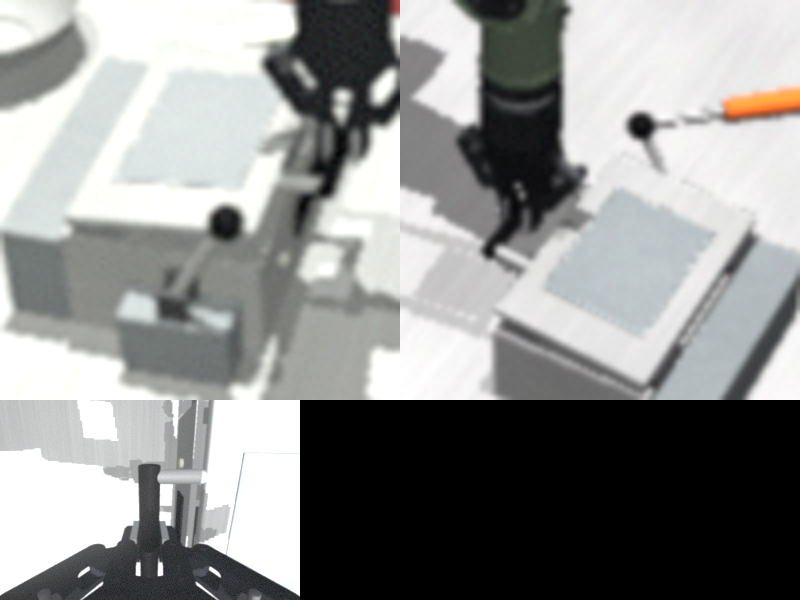

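The cover is almost down and still held, with the bar in the jaws and the ball at about (226,222) of the left crop, leaning towards the robot. I set the cover on the plunger gently.

Request:
move_arm(
  moves=[
    [0,0,0.001,0,0,0,0],
    [0,0,0.001,0,0,0,0],
    [0,0,0.001,0,0,0,0],
    [0,0,0.001,0,0,0,0],
    [0,0,0,0,0,0,0],
    [0,0,0,0,0,0,0],
    [0,0,0,0,0,0,0],
    [0,0,0,0,0,0,0],
  ],
)

```text
clock: 14.65
eef_pos: [0.4336, 0.0684, 0.087]
orientation: [-2.202, -2.238, 0.004]
contact_force: [-6.3, 2.4, -3.7]
gripper_width: 0.0145
```

Request:
move_arm(
  moves=[
    [0,-0.0002,0.001,0,0,0,0],
    [0,0,0.001,0,0,0,0],
    [0,-0.0002,0.001,0,0,0,0],
    [0,0,0.001,0,0,0,0],
    [0,0,0,0,0,0,0],
    [0,0,0,0,0,0,0],
    [0,0,0,0,0,0,0],
    [0,0,0,0,0,0,0],
  ],
)

```text
clock: 15.65
eef_pos: [0.4332, 0.0684, 0.0831]
orientation: [-2.202, -2.238, 0.004]
contact_force: [-6.9, 2.2, -2.8]
gripper_width: 0.0141
```

Request:
move_arm(
  moves=[
    [0,-0.0005,0.001,0,0,0,0],
    [0,-0.0005,0.001,0,0,0,0],
    [0,-0.0005,0.001,0,0,0,0],
    [0,0,0.001,0,0,0,0],
    [0,0,0,0,0,0,0],
    [0,0,0,0,0,0,0],
    [0,0,0,0,0,0,0],
    [0,0,0,0,0,0,0],
  ],
)

```text
clock: 16.65
eef_pos: [0.4331, 0.0684, 0.0806]
orientation: [-2.203, -2.239, 0.0]
contact_force: [-7.2, 2.2, 8.7]
gripper_width: 0.0144
```

Request:
move_arm(
  moves=[
    [0,0,0.001,0,0,0,0],
    [0,0,0.001,0,0,0,0],
    [0,0,0.001,0,0,0,0],
    [0,0,0.001,0,0,0,0],
    [0,0,0.001,0,0,0,0],
    [0,0,0.001,0,0,0,0],
    [0,0,0,0,0,0,0],
    [0,0,0,0,0,0,0],
  ],
)

```text
clock: 17.65
eef_pos: [0.4325, 0.0684, 0.0745]
orientation: [-2.203, -2.239, 0.002]
contact_force: [-8.3, 1.9, 8.1]
gripper_width: 0.0146
```

Request:
move_arm(
  moves=[
    [0,0,0.001,0,0,0,0],
    [0,0,0.001,0,0,0,0],
    [0,0,0.001,0,0,0,0],
    [0,0,0.001,0,0,0,0],
    [0,0,0,0,0,0,0],
    [0,0,0,0,0,0,0],
    [0,0,0,0,0,0,0],
    [0,0,0,0,0,0,0],
  ],
)

```text
clock: 18.65
eef_pos: [0.4323, 0.0683, 0.0704]
orientation: [-2.202, -2.239, 0.002]
contact_force: [-10.0, 2.0, 8.0]
gripper_width: 0.0144
```

Request:
move_arm(
  moves=[
    [0,-0.001,0.0005,0,0,0,0],
    [0,0,0.0005,0,0,0,0],
    [0,0,0.0005,0,0,0,0],
    [0,0,0.0005,0,0,0,0],
    [0,0,0,0,0,0,0],
    [0,0,0,0,0,0,0],
    [0,0,0,0,0,0,0],
    [0,0,0,0,0,0,0],
  ],
)

```text
clock: 19.65
eef_pos: [0.4323, 0.0683, 0.0689]
orientation: [2.203, 2.239, 0.001]
contact_force: [-8.8, 0.7, 10.7]
gripper_width: 0.0141
```

Resistance is starting to rise, so I use smaller steps.

Request:
move_arm(
  moves=[
    [0,0,0.0003,0,0,0,0],
    [0,0,0.0003,0,0,0,0],
    [0,0,0.0004,0,0,0,0],
    [0,0,0,0,0,0,0],
    [0,0,0,0,0,0,0],
    [0,0,0,0,0,0,0],
    [0,0,0,0,0,0,0],
    [0,0,0,0,0,0,0],
  ],
)

```text
clock: 20.65
eef_pos: [0.4323, 0.0684, 0.0686]
orientation: [2.203, 2.239, 0.001]
contact_force: [-11.0, 2.6, 17.7]
gripper_width: 0.0143
```

Request:
move_arm(
  moves=[
    [0,0,0.0003,0,0,0,0],
    [0,0,0,0,0,0,0],
    [0,0,0,0,0,0,0],
    [0,0,0,0,0,0,0],
    [0,0,0,0,0,0,0],
    [0,0,0,0,0,0,0],
    [0,0,0,0,0,0,0],
    [0,0,0,0,0,0,0],
  ],
)

```text
clock: 21.65
eef_pos: [0.4322, 0.0684, 0.0683]
orientation: [2.203, 2.239, 0.0]
contact_force: [-9.5, 1.3, 18.1]
gripper_width: 0.0142
```

Request:
move_arm(
  moves=[
    [0,0,0.0003,0,0,0,0],
    [0,0,0,0,0,0,0],
    [0,0,0,0,0,0,0],
    [0,0,0,0,0,0,0],
    [0,0,0,0,0,0,0],
    [0,0,0,0,0,0,0],
    [0,0,0,0,0,0,0],
    [0,0,0,0,0,0,0],
  ],
)

```text
clock: 22.65
eef_pos: [0.4323, 0.0684, 0.0682]
orientation: [2.203, 2.239, 0.001]
contact_force: [-10.1, 2.5, 18.1]
gripper_width: 0.0144
```

Request:
move_arm(
  moves=[
    [0,0,0.0004,0,0,0,0],
    [0,0,0,0,0,0,0],
    [0,0,0,0,0,0,0],
    [0,0,0,0,0,0,0],
    [0,0,0,0,0,0,0],
    [0,0,0,0,0,0,0],
    [0,0,0,0,0,0,0],
    [0,0,0,0,0,0,0],
  ],
)

```text
clock: 23.65
eef_pos: [0.4323, 0.0684, 0.0681]
orientation: [2.203, 2.239, 0.001]
contact_force: [-11.6, 0.4, 21.0]
gripper_width: 0.0143
```

Request:
move_arm(
  moves=[
    [0,0,-0.0008,0,0,0,0],
    [0,0,-0.0008,0,0,0,0],
    [0,0,0,0,0,0,0.032],
    [0,0,0,0,0,0,0.032],
    [0,0,0,0,0,0,0.032],
    [0,0,0,0,0,0,0.032],
    [0,0,0,0,0,0,0.032],
    [0,0,0,0,0,0,0.032],
  ],
)

```text
clock: 24.65
eef_pos: [0.4324, 0.0684, 0.0668]
orientation: [-2.203, -2.239, -0.0]
contact_force: [-0.0, 0.3, -0.8]
gripper_width: 0.0316
```

Request:
move_arm(
  moves=[
    [0,0,-0.03,0,0,0,0.032],
    [0,0,-0.032,0,0,0,0.032],
    [0,0,-0.032,0,0,0,0],
    [0.045,0,0,0,0,0,0],
    [0.05,0,0,0,0,0,0],
    [0.047,0,0,0,0,0,0],
    [0,0,0,0,0,0,0],
    [0,0,0,0,0,0,0],
  ],
)

```text
clock: 25.65
eef_pos: [0.4297, 0.21, 0.1606]
orientation: [2.203, 2.24, -0.002]
contact_force: [-0.5, -0.3, -0.2]
gripper_width: -0.0
```

Request:
move_arm(
  moves=[
    [0,0,0.015,0,0,0,0],
    [0,0,0.015,0,0,0,0],
    [0,0,0.01,0,0,0,0],
    [0,0,0,0,0,0,0],
    [0,0,0,0,0,0,0],
    [0,0,0,0,0,0,0],
    [0,0,0,0,0,0,0],
    [0,0,0,0,0,0,0],
  ],
)

```text
clock: 26.65
eef_pos: [0.4301, 0.2105, 0.1211]
orientation: [2.203, 2.24, 0.001]
contact_force: [0.2, -0.4, 0.5]
gripper_width: -0.0
```

```bash
python3 - <<'E'
from geo import *
from cell import manip,cams
im={n:cams.get_image(n)[:,:,::-1] for n in("side","scene","wrist")}
f=lambda i,w,h:cv2.resize(i,(w,h),interpolation=2)
o=np.zeros((600,800,3),np.uint8)
o[:400,:400]=f(im["side"][180:280,180:280],400,400);o[:400,400:]=f(im["scene"][110:210,235:335],400,400);o[400:,:267]=f(im["wrist"],267,200)
cv2.imwrite("pics/g6.png",cv2.convertScaleAbs(o,alpha=1.8))
E
python3 rel.py .435 .21 .121 0
```

```text
t 26.8 pos [0.43   0.2104 0.121 ] F [ 0.1 -0.6  0.8] w -0.0 j [0.43 0.25 1.91 0.   0.98 0.41]
turn deg (tool) [ 0.01 -0.01 -0.02] shift now-axes mm [-0.5  5.  -0. ] shift target-axes mm [-0.5  5.  -0. ]
```

View pics/g6.png

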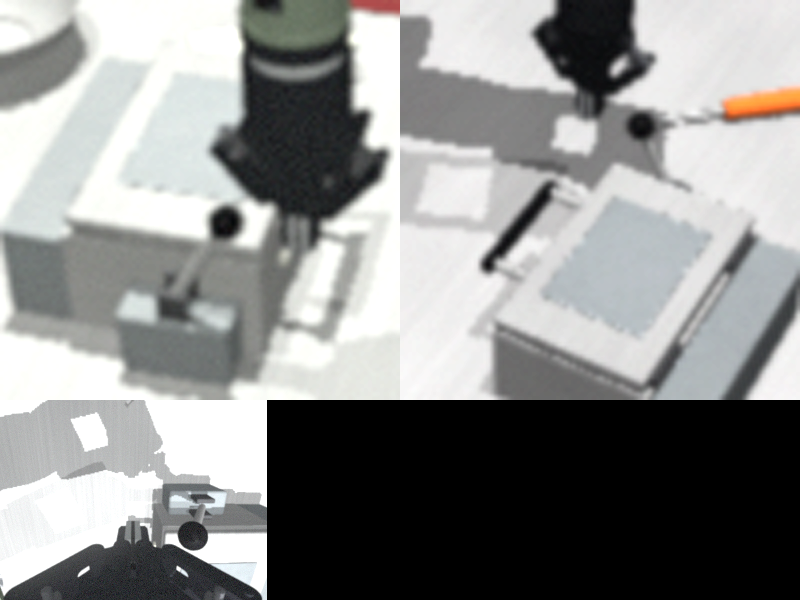

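The cover lies flat, the bar is untouched, and the closed fingertips stand in front of the ball, slightly below its centre. I lower 5 mm and push.

Request:
move_arm(
  moves=[
    [0,0,0.005,0,0,0,0],
    [0,0.012,0,0,0,0,0],
    [0,0.012,0,0,0,0,0],
    [0,0.01,0,0,0,0,0],
    [0,0.01,0,0,0,0,0],
    [0,0.01,0,0,0,0,0],
    [0,0.01,0,0,0,0,0],
    [0,0.01,0,0,0,0,0],
  ],
)

```text
clock: 27.8
eef_pos: [0.5039, 0.2115, 0.1161]
orientation: [-2.203, -2.238, 0.002]
contact_force: [-4.1, -0.4, 3.9]
gripper_width: 0.0
```

Request:
move_arm(
  moves=[
    [0,0.008,0,0,0,0,0],
    [0,0.008,0,0,0,0,0],
    [0,0.008,0,0,0,0,0],
    [0,0.006,0,0,0,0,0],
    [0,0.005,0,0,0,0,0],
    [0,0.004,0,0,0,0,0],
    [0,0,0,0,0,0,0],
    [0,0,0,0,0,0,0],
  ],
)

```text
clock: 28.8
eef_pos: [0.5431, 0.2122, 0.116]
orientation: [2.203, 2.239, 0.0]
contact_force: [-3.9, -0.7, -2.9]
gripper_width: 0.0001
```

Request:
move_arm(
  moves=[
    [0,0.002,0,0,0,0,0],
    [0,0.002,0,0,0,0,0],
    [0,0.002,0,0,0,0,0],
    [0,0.002,0,0,0,0,0],
    [0,0,0,0,0,0,0],
    [0,0,0,0,0,0,0],
    [0,0,0,0,0,0,0],
    [0,0,0,0,0,0,0],
  ],
)

```text
clock: 29.8
eef_pos: [0.5461, 0.2122, 0.1156]
orientation: [-2.199, -2.234, 0.013]
contact_force: [-15.5, 0.2, 3.0]
gripper_width: -0.0
```

The lever stopped firmly at 15 N, where the geometry predicts its end. I back off, rise and look.

Request:
move_arm(
  moves=[
    [0,-0.01,0,0,0,0,0],
    [0,-0.03,0,0,0,0,0],
    [0,-0.03,0,0,0,0,0],
    [0,-0.02,-0.03,0,0,0,0],
    [0,0,-0.05,0,0,0,0],
    [0,0,-0.05,0,0,0,0],
    [0,-0.05,-0.03,0,0,0,0],
    [0,0,0,0,0,0,0],
  ],
)

```text
clock: 30.8
eef_pos: [0.4121, 0.211, 0.2805]
orientation: [2.199, 2.238, 0.018]
contact_force: [0.4, 0.6, -0.7]
gripper_width: 0.0002
```

Run:
```python
from geo import *
from cell import manip,cams
v=np.load("v.npy")
o=np.zeros((600,800,3),np.uint8)
for i,(n,x,y) in enumerate((("side",180,180),("scene",235,110))):
    im=cams.get_image(n)[:,:,::-1]
    o[:400,400*i:400*i+400]=cv2.resize(im[y:y+100,x:x+100],(400,400),interpolation=2)
    q=(proj(cams.calibration(n),toworld(v,[bar(0,.065),bar(0,-.065),bar(.07,.065),ball(1.),ball(.9)]))-[x,y])*4+[400*i,0]
    for k,p in enumerate(q): cv2.drawMarker(o,tuple(int(t) for t in p),[(0,0,255),(0,0,255),(0,255,0),(255,0,255),(0,255,255)][k],0,12,1)
    print(n,q.round(0).tolist())
cv2.imwrite("pics/g7.png",o[:420])
s=manip.read_state();print(s["clock"],s["eef_pos"],s["contact_force"])
```

```text
side [[325.0, 212.0], [362.0, 112.0], [323.0, 199.0], [111.0, 204.0], [121.0, 201.0]]
scene [[552.0, 183.0], [485.0, 266.0], [553.0, 173.0], [720.0, 154.0], [712.0, 148.0]]
30.9 [0.41247715 0.21048306 0.27719287] [-0.01456459  0.8413263   0.57520614]
```

View pics/g7.png

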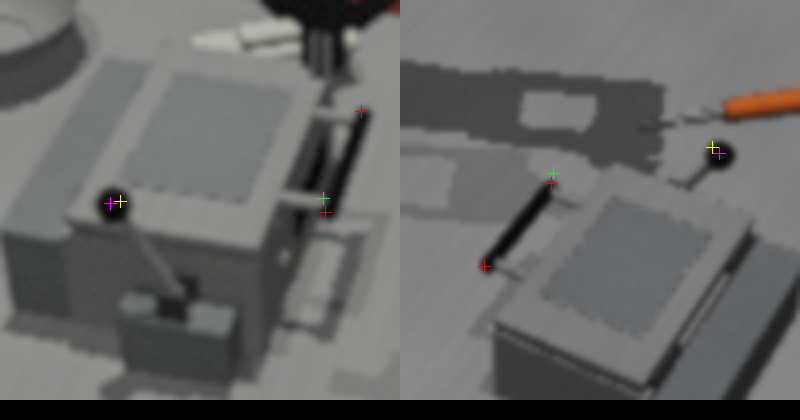

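The ball sits on the q=1.0 marker, (112,204) and (719,155), and the bar on the angle-0 markers. Both are in place and the robot is clear.

```bash
python3 -c "
from cell import manip
print(manip.sign_off())"
```

```text
the job is handed in; nothing more can be done
None
```

The steriliser is shut and locked, and I handed the job in at about 31 s; no verdict is reported.

- **Cover:** I gripped the bar, brought the cover over at about 0.4 rad/s, and set it on the plunger while still holding it.
- **Press:** I pressed it onto the plunger's stop and held for about 4 s at 18–21 N at the bar; no reading went over 21.0 N.
- **Lever:** I released the bar and pushed the ball with closed fingers. It took about 4 N, then rose to 15 N at the stop.

**Last checks:** In both outside cameras the bar lies on the positions predicted for cover angle 0. The ball lies on the prediction for lock 1.0. The contact force is about 0, and the arm is clear. The brush and driver look untouched; I did not measure the other bystanders.

**What disagreed:**
- **Tool offset:** The first two grips missed or only pinched the top of the bar. The real fingertips sit about 22 mm behind the reported TCP, not 17 mm ahead as stated. I used that offset from then on.
- **Sideways force:** While I pressed, up to 12 N built up along x. It vanished on release, so it was probably a small error in my fitted hinge position.
- **Chamber rim:** In the wrist image the rim corners were about 5 pixels off my fit, though the bar and ball matched it.

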